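# Shake the voting token out of the upside-down ballot box

### The job

The two clear voting boxes for cheese of the week stand upside down on the counter, slots underneath at one end. Pick up the one with red trim, which still has a yellow wooden token in it, shake it over the black tray until the token drops out through the slot into the tray, then stand the box back on the bare counter, slot side down as before, and let go. Leave the box with blue trim alone.

Things in the scene. Friction and masses are not known exactly. Their poses are not given: they have to be found in the camera images.
- red_box: clear box with red trim, 140 (its x) x 50 (y) x 100 mm (z), standing upside down: slotted lid, 4 mm thick, underneath. Origin: centre of underside; z up. Stiff 3 mm walls, grip across y (50 mm) near the top. Slot in the lid: 30 mm along x, against the +x end wall (centre at x = +52 mm), as wide as the inside (44 mm in y). 0.25 kg. Token lies on the lid, away from the slot.
- token: yellow-painted wooden bar, octagonal section, 36 mm long (its y), 20 mm across flats, 15 g, in the red-trimmed box, about parallel to the slot. Origin: its centre. Stays put while the box is level; rolls or slides along the lid when the box is tilted about its y by over 23 to 30 degrees (38 is brisk) or jerked, stops at the end wall and there falls through the slot.
- tray: black open rectangular tray, fixed to the counter, 180 mm (its x) by 240 mm (its y), 50 mm high, walls and floor 6 mm thick. Origin: centre of the underside, on the counter; z up.
- blue_box: clear box with blue trim, 140 (its x) x 50 (y) x 100 mm (z), standing upside down: slotted lid, 4 mm thick, underneath. Origin: centre of underside; z up. Same make as the red-trimmed box, but empty; to be left alone.

How it is judged:
By the outcome, as a careful person would: the job done as asked, in the order asked, and still so for the second after the job is handed in, with the robot touching nothing.
It also fails if it takes over 48 s, if anything falls off the work surface, if the arm or the gripper's body presses on something with over 40 N, if the wrist force passes 120 N, or if a joint passes its speed limit or range.

### The arm

A 7-joint arm with a two-finger parallel gripper is mounted at the origin on the work surface. World frame = base frame: x ahead of the robot, y to its left, z up, the work surface at z = 0. Lengths are in m, angles in rad, forces in N, time in s.
With the tool pointing down it reaches from about 0.425 to 0.875 m from the base axis. Payload 4.7 kg.
Tool frame: the origin (TCP) lies midway between the tips of the shut fingers; the grasp point (between the pads) lies 19 mm behind it; z points along the fingers, y is the line along which they close (so a half turn about z gives the same grasp; the last joint's range is limited). The gripper opens to 87 mm and grips with 3 to 60 N. Pads are 19 mm wide; open, the fingers measure 117 mm over their backs; the gripper's body (75 mm by 190 mm) begins 51 mm behind the grasp point.
Start: joints at [-1.21, 0.321, -0.07, 1.45, 0.023, 1.371, -0.057], TCP at [0.221, 0.611, 0.223] pointing down, gripper open.
Joint ranges: [-2.86, 2.86], [-0.3, 2.09], [-1.38, 1.24], [0.06, 2.45], [-1.56, 4.7], [0.09, 2.05], [-2.69, 2.69]. Speed limits (rad/s): [2.57, 2.57, 3.14, 3.14, 3.14, 3.14, 3.14].

### API

Orientations are given as a rotation vector (axis times angle).
In Python, from bench import ctrl gives the robot as it stands.
- The arm moves only by the tool inch_along, called after "Request:" as name(argument=value, ...) on one line, values as JSON. Schema: {"type":"object","properties":{"increments":{"type":"string"},"grip_force":{"type":"number"},"only":{"type":"string"},"quiet":{"type":"boolean"},"lines":{"type":"string"}},"required":["increments"],"additionalProperties":false}. increments is a string of 1 to 20 rows, one to a line, with the numbers parted by commas; each row has 5 numbers: dx, dy, dz in normalised numbers (1 is 0.5 m), then a turn about the tool's z in normalised numbers (1 is 4 rad), then the opening from 0.0 (shut) to 1.0 (fully open); each row is the pose to reach, as a shift and turn from the pose commanded when the call began, along the tool's axes at that moment; what a row does not reach only later rows make up. A row lasts 1/10 s, in which the tool goes at most 0.05 m and 0.15 rad, less where a joint would pass 70% of its speed; a pose out of reach is approached as far as the arm can. The fingers move at their own pace and stop on an object; grip_force is the grip in N (left out, the last holds). Time passes only in rows, so rows that do not move let the fingers close. The tool returns the time, the measured TCP pose, the force, the opening and the grip force at its end. only (a regular expression) keeps the lines of the reply that match it, lines (a string "A,B") keeps lines A to B, and quiet returns only ok. Shift and turn numbers lie between -1 and 1, and a call with a number outside is refused. Input that does not fit is refused with a message, and nothing moves.
- ctrl.get_state(): the state, without advancing time (a new reading comes with each control period).
- ctrl.get_image(name): name is "scene" or "top"; returns the picture (384x512x3 uint8, red, green, blue); there is no depth.
- ctrl.camera_model(name): a dict with "vertical_fov" (degrees; the focal length in pixels is half the picture's height over the tangent of half this angle, whatever the lens; pixels are square), "cx", "cy" (the principal point, pixels), "rvec" (rotation vector, rad) and "tvec" (3), from world to camera coordinates, as OpenCV has them. Camera axes: x right, y down, z forward; pixel columns grow to the right and rows downward; lengths in m; the calibration is good to about 2 mm. A picture is of the moment at which its call begins. camera_model takes no time and is no camera call.
- ctrl.close_job(): hands the job in; it is judged then, once.
The state is a dict: "time": time; "joint_positions": joint angles; "qd": joint speeds; "joint_torque": joint torques, N m; "position": TCP position; "tool_rot": TCP orientation; "ft_force": force on the tool from outside, world axes, zero at the start; "torque": the same for the moment, N m; "grip_width": opening from 0.0 (shut) to 1.0 (fully open); "grip_force": force on a finger pad.
Only numpy, scipy, OpenCV 4.12 (cv2) and the standard library are available. Lean on these libraries where they do the work, as an engineer would, in place of code of your own. Each camera call takes 0.05 s, during which the arm holds its last target. There are 200 camera calls.

## Working session

There is one attempt and no reset: what is moved stays moved. The work goes in short steps, Python scripts to look and compute and a tool call to move; the robot and the scene stay as the last step left them, time stands still between calls to the robot, and variables do not carry over. Pictures are saved under pics/ and viewed, at most 10 in all, crops included, and the job is handed in when it is done.

```bash
ls; mkdir -p pics; python3 - <<'E'
from bench import ctrl
import cv2,json
for n in("scene","top"):
    im=ctrl.get_image(n); cv2.imwrite(f"pics/{n}0.png",im[:,:,::-1]); print(n,ctrl.camera_model(n))
s=ctrl.get_state(); print({k:s[k] for k in("time","position","tool_rot","grip_width")})
E
```

```text
bench.py
pics
scene {'vertical_fov': 44.52398731619359, 'cx': 247.9960701382144, 'cy': 193.04266038979998, 'rvec': array([ 1.7025216 ,  2.0374959 , -0.69544061]), 'tvec': array([ 0.10584193, -0.40530419,  1.56130046])}
top {'vertical_fov': 48.2186840185952, 'cx': 250.96017929053426, 'cy': 193.4523596485709, 'rvec': array([ 2.14652921, -2.16993966,  0.11698594]), 'tvec': array([-0.00289927,  0.54988888,  1.03695792])}
{'time': 0.1, 'position': array([0.22080259, 0.61080244, 0.22154905]), 'tool_rot': array([-5.41895763e-01, -3.09430914e+00,  2.76895518e-03]), 'grip_width': 1.0027755981506976}
```

View pics/scene0.png

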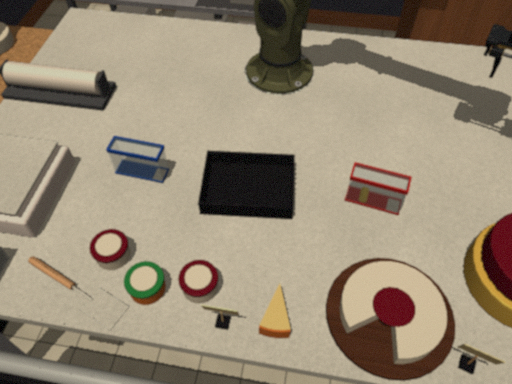

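View pics/top0.png

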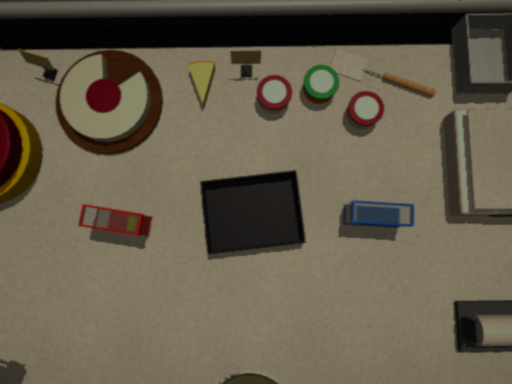

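```bash
cat > h.py <<'E'
import cv2,numpy as np
from bench import ctrl
def ray(n,p,z):
    m=ctrl.camera_model(n); f=192/np.tan(np.radians(m["vertical_fov"])/2)
    R=cv2.Rodrigues(m["rvec"])[0]; c=-R.T@m["tvec"]
    p=np.atleast_2d(np.array(p,float)); d=np.c_[(p[:,0]-m["cx"])/f,(p[:,1]-m["cy"])/f,np.ones(len(p))]@R
    return (c+d*((z-c[2])/d[:,2])[:,None])
E
python3 - <<'E'
from h import *
t=cv2.imread("pics/top0.png"); s=cv2.imread("pics/scene0.png")
a=cv2.resize(t[190:250,65:165],None,fx=6,fy=6,interpolation=cv2.INTER_CUBIC)[:,:600]
b=cv2.resize(s[155:225,335:420],None,fx=6,fy=5,interpolation=cv2.INTER_CUBIC)
a=cv2.resize(a,(600,300));b=cv2.resize(b,(600,300)); cv2.imwrite("pics/crop.png",np.vstack([a,b]))
print(ctrl.camera_model("top") and ray("top",[[251,192]],0))
for n,im,box in(("top",t,(190,250,65,165)),("scene",s,(155,225,335,420))):
    hsv=cv2.cvtColor(im,cv2.COLOR_BGR2HSV); m=(((hsv[...,0]<8)|(hsv[...,0]>172))&(hsv[...,1]>190)&(hsv[...,2]>130)).astype(np.uint8)
    k=np.zeros_like(m);y0,y1,x0,x1=box;k[y0:y1,x0:x1]=1;m*=k
    pts=np.argwhere(m)[:,::-1].astype(np.float32); r=cv2.minAreaRect(pts); print(n,len(pts),r)
    W=ray(n,pts,0.1)[:,:2].astype(np.float32); r=cv2.minAreaRect(W); print("world z=.1",r,cv2.boxPoints(r).round(3).tolist())
hsv=cv2.cvtColor(t,cv2.COLOR_BGR2HSV)
m=(hsv[...,2]<45).astype(np.uint8); m[:160]=0;m[260:]=0;m[:,:190]=0;m[:,315:]=0
p=np.argwhere(m)[:,::-1]; r=cv2.minAreaRect(ray("top",p,0.05)[:,:2].astype(np.float32)); print("tray",r)
print(ray("top",[[201,181],[297,171],[304,243],[209,254]],.05).round(3))
E
```

```text
[[ 0.55727978 -0.00878618  0.        ]]
top 0 ((0.0, 0.0), (0.0, 0.0), 0.0)
world z=.1 ((0.0, 0.0), (0.0, 0.0), 0.0) [[0.0, 0.0], [0.0, 0.0], [0.0, 0.0], [0.0, 0.0]]
scene 24 ((379.8854064941406, 184.0330810546875), (58.00862121582031, 13.085705757141113), 1.0050859451293945)
world z=.1 ((0.5077901482582092, 0.3182445764541626), (0.04059179499745369, 0.1417037844657898), 8.524192810058594) [[0.47699999809265137, 0.38499999046325684], [0.49799999594688416, 0.24500000476837158], [0.5379999876022339, 0.25099998712539673], [0.5170000195503235, 0.39100000262260437]]
tray ((0.5026334524154663, -0.01072724163532257), (0.17778745293617249, 0.23484262824058533), 5.990466117858887)
[[ 0.58   0.114  0.05 ]
 [ 0.602 -0.123  0.05 ]
 [ 0.426 -0.136  0.05 ]
 [ 0.402  0.094  0.05 ]]
```

View pics/crop.png

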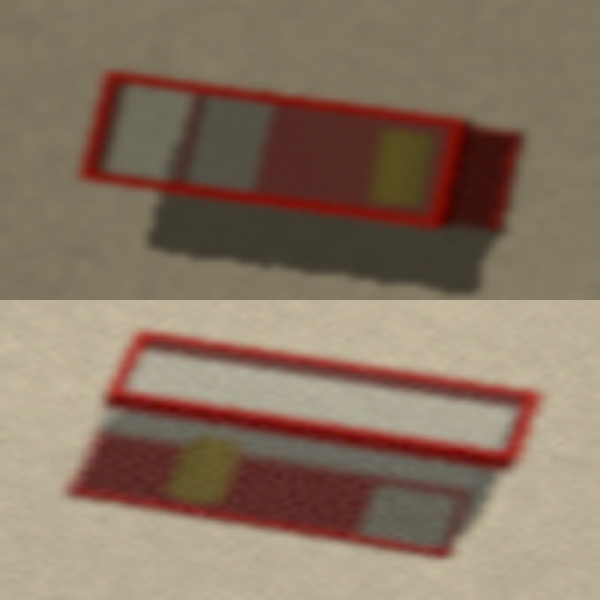

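```bash
cat >> h.py <<'E'
from scipy.spatial.transform import Rotation as Rn
def rel(P,yaw_y):
    "shift in tool axes to TCP target P, and turn so tool y lies along yaw_y (mod pi)"
    s=ctrl.get_state(); R=Rn.from_rotvec(s["tool_rot"]).as_matrix()
    d=R.T@(np.array(P)-s["position"]); v=R.T@np.array([np.cos(yaw_y),np.sin(yaw_y),0])
    a=np.arctan2(-v[0],v[1]); a=(a+np.pi/2)%np.pi-np.pi/2
    return d.round(4),a.round(4)
E
python3 - <<'E'
from h import *
A=np.array([[107,72],[468,122],[445,228],[82,178]])/6.; A[:,1]=A[:,1]*6/5; A[:,1]=A[:,1]; A+=[65,190]
C=ray("top",A,.1)
B=np.array([[140,335],[540,395],[512,463],[110,403]],float); B-= [0,300]; B=B*[85/600,70/300]+[335,155]
D=ray("scene",B,.1)
for n,Q,o in(("top",C,1),("scene",D,1)):
    print(n,Q[:,:2].round(3).tolist(),"ctr",Q.mean(0).round(4),"sides",[np.linalg.norm(Q[i]-Q[(i+1)%4]).round(3) for i in range(4)])
    e=Q[0]+Q[3]-Q[1]-Q[2]; 
    if n=="scene": e=-e
    print(" yaw +x",np.degrees(np.arctan2(e[1],e[0])).round(1))
# lid slot in top crop & token at z~.004/.014
S=np.array([[60,-1]]) 
cr=lambda u,v:[65+u/6,190+v/5]
print("slot",ray("top",[cr(195,130),cr(270,140)],.004).round(3),"token",ray("top",[cr(402,168)],.02).round(3))
c=(C.mean(0)+D.mean(0))/2; e=C[0]+C[3]-C[1]-C[2]; y=np.arctan2(e[1],e[0])
print(rel([c[0],c[1],.051],y-np.pi/2),c,y)
E
```

```text
top [[0.521, 0.383], [0.496, 0.242], [0.447, 0.25], [0.471, 0.391]] ctr [0.4836 0.3164 0.1   ] sides [np.float64(0.143), np.float64(0.05), np.float64(0.143), np.float64(0.05)]
 yaw +x 80.1
scene [[0.451, 0.252], [0.473, 0.391], [0.525, 0.381], [0.505, 0.245]] ctr [0.4887 0.3173 0.1   ] sides [np.float64(0.141), np.float64(0.052), np.float64(0.138), np.float64(0.054)]
 yaw +x 81.3
slot [[0.5   0.383 0.004]
 [0.494 0.351 0.004]] token [[0.479 0.29  0.02 ]]
(array([-0.3495, -0.186 ,  0.1709]), np.float64(1.3976)) [0.48617801 0.31685476 0.1       ] 1.3972374771846785
```

Units first: shifts go in shares of 0.5 m and turns go in shares of 4 rad. So -0.3495 m is -0.699, -0.315 m is -0.63, 1.3976 rad is 0.3494.

Request:
inch_along(increments="-0.07,-0.038,0,0.035,1\n-0.14,-0.074,0,0.07,1\n-0.21,-0.112,0,0.105,1\n-0.28,-0.148,0,0.14,1\n-0.35,-0.186,0,0.175,1\n-0.42,-0.224,0,0.21,1\n-0.49,-0.26,0,0.245,1\n-0.56,-0.298,0,0.28,1\n-0.63,-0.334,0,0.315,1\n-0.699,-0.372,0,0.3494,1\n-0.699,-0.372,0.1,0.3494,1\n-0.699,-0.372,0.1,0.3494,1\n-0.699,-0.372,0.1,0.3494,1")

```text
time: 1.4
position: [0.4851, 0.3179, 0.1719]
tool_rot: [-2.404, -2.022, 0.005]
ft_force: [0.3, 0.5, 1.4]
grip_width: 1.001
grip_force: 0.0
```

```bash
python3 -c "
from h import *
print(rel([.4862,.3169,.051],1.397-np.pi/2),ctrl.get_state()['joint_positions'].round(2))"
```

```text
(array([-0.0006,  0.0015,  0.1209]), np.float64(0.0015)) [-0.88  0.21  0.29  1.71 -0.06  1.24 -0.75]
```

To row units: 0.1205 m is 0.241, 0.115 m is 0.23.

Request:
inch_along(increments="0,0.003,0.06,0,1\n0,0.003,0.12,0,1\n0,0.003,0.17,0,1\n0,0.003,0.21,0,1\n0,0.003,0.23,0,1\n0,0.003,0.241,0,1\n0,0.003,0.241,0,1\n0,0.003,0.241,0,0.5\n0,0.003,0.241,0,0.4\n0,0.003,0.241,0,0.4\n0,0.003,0.241,0,0.4\n0,0.003,0.241,0,0.4\n0,0.003,0.241,0,0.4\n0,0.003,0.241,0,0.4", grip_force=45)

```text
time: 2.8
position: [0.4869, 0.3178, 0.0521]
tool_rot: [-2.404, -2.02, 0.002]
ft_force: [-4.7, -0.1, 4.3]
grip_width: 0.573
grip_force: 44.8
```

To row units: -0.08 m is -0.16, -0.065 m is -0.13.

Request:
inch_along(increments="0,0,-0.016,0,0.4\n0,0,-0.04,0,0.4\n0,0,-0.07,0,0.4\n0,0,-0.1,0,0.4\n0,0,-0.13,0,0.4\n0,0,-0.15,0,0.4\n0,0,-0.16,0,0.4\n0,0,-0.16,0,0.4\n0,0,-0.16,0,0.4")

```text
time: 3.7
position: [0.4875, 0.3172, 0.1316]
tool_rot: [-2.405, -2.021, 0.001]
ft_force: [-0.0, -0.3, -3.2]
grip_width: 0.576
grip_force: 44.8
```

```bash
python3 -c "
from h import *
im=ctrl.get_image('scene');cv2.imwrite('pics/s1.png',cv2.resize(im[90:290,250:450,::-1],None,fx=3,fy=3)[:600])
a=np.radians(95.3)
print(rel([.507,-.0625,.117],a-np.pi/2), rel([.507,-.0625,.117],1.397-np.pi/2))"
```

```text
(array([-0.3704,  0.0848,  0.0146]), np.float64(-0.266)) (array([-0.3704,  0.0848,  0.0146]), np.float64(0.0003))
```

View pics/s1.png

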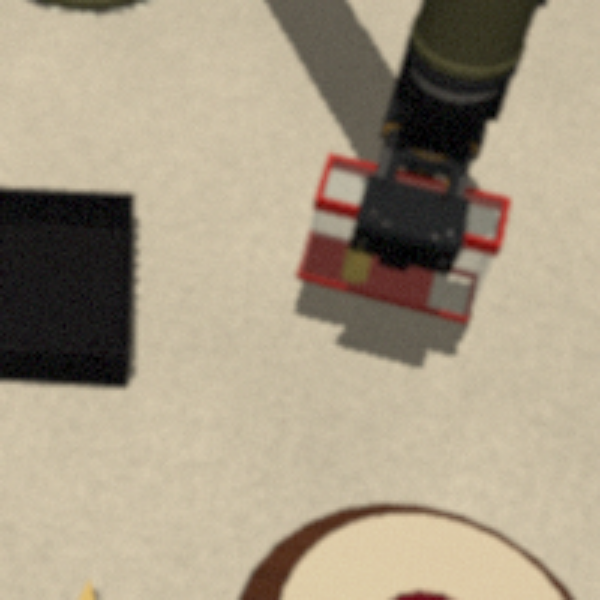

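To row units: -0.37 m is -0.74, -0.366 m is -0.732, -0.24 rad is -0.06.

Request:
inch_along(increments="-0.008,0.002,0,0,0.4\n-0.028,0.006,0,-0.0025,0.4\n-0.06,0.014,0,-0.005,0.4\n-0.104,0.024,0,-0.01,0.4\n-0.16,0.036,0,-0.015,0.4\n-0.228,0.052,0,-0.02,0.4\n-0.296,0.068,0,-0.025,0.4\n-0.364,0.084,0,-0.0325,0.4\n-0.432,0.098,0,-0.04,0.4\n-0.5,0.114,0,-0.0475,0.4\n-0.568,0.13,0,-0.055,0.4\n-0.624,0.142,0,-0.06,0.4\n-0.668,0.152,0.006,-0.0638,0.4\n-0.7,0.16,0.012,-0.0665,0.4\n-0.72,0.166,0.018,-0.0665,0.4\n-0.732,0.168,0.024,-0.0665,0.4\n-0.74,0.17,0.0292,-0.0665,0.4\n-0.74,0.17,0.0292,-0.0665,0.4\n-0.74,0.17,0.0292,-0.0665,0.4")

```text
time: 5.65
position: [0.5077, -0.0609, 0.1173]
tool_rot: [-2.115, -2.323, -0.0]
ft_force: [0.5, -0.5, -2.3]
grip_width: 0.572
grip_force: 44.8
```

```bash
python3 -c "
from h import *
im=ctrl.get_image('scene');cv2.imwrite('pics/s2.png',cv2.resize(im[70:270,130:330,::-1],None,fx=3,fy=3)[:600])"
```

```text
(no output)
```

View pics/s2.png

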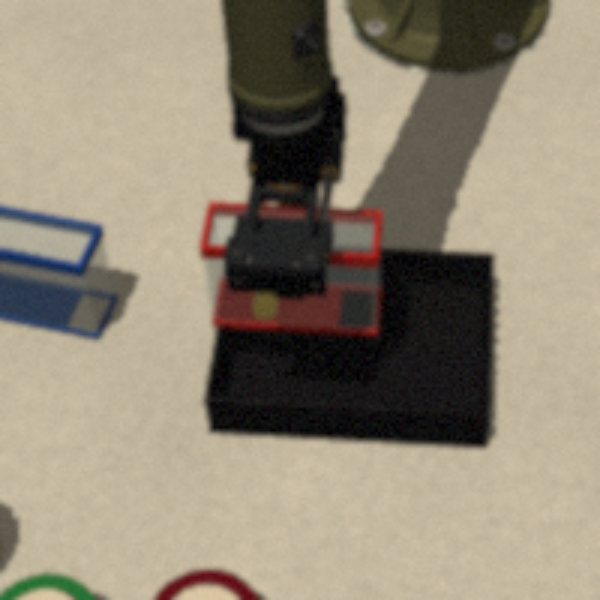

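To row units: 0.05 m is 0.1, -0.03 m is -0.06.

Request:
inch_along(increments="-0.016,0,0,0,0.4\n-0.04,0,0,0,0.4\n-0.06,0,0,0,0.4\n-0.06,0,0,0,0.4\n-0.04,0,0,0,0.4\n0.01,0,0,0,0.4\n0.1,0,0,0,0.4\n0,0,0,0,0.4\n-0.06,0,0,0,0.4\n-0.06,0,0,0,0.4\n-0.03,0,0,0,0.4\n0.01,0,0,0,0.4\n0.1,0,0,0,0.4\n0,0,0,0,0.4\n-0.06,0,0,0,0.4\n-0.06,0,0,0,0.4\n-0.03,0,0,0,0.4\n0,0,0,0,0.4\n0,0,0,0,0.4\n0,0,0,0,0.4", grip_force=50)

```text
time: 7.7
position: [0.5077, -0.0608, 0.1174]
tool_rot: [-2.114, -2.324, -0.0]
ft_force: [-0.4, -0.4, -2.1]
grip_width: 0.575
grip_force: 49.9
```

```bash
cat > look.py <<'E'
from h import *; import sys
im=ctrl.get_image('scene');cv2.imwrite(sys.argv[1],cv2.resize(im[70:270,130:330,::-1],None,fx=3,fy=3))
hsv=cv2.cvtColor(im,cv2.COLOR_RGB2HSV)[130:220,190:300]
m=((abs(hsv[...,0].astype(int)-27)<6)&(hsv[...,1]>110)&(hsv[...,2]>50)).astype(np.uint8)
n,l,st,c=cv2.connectedComponentsWithStats(m)
print([(st[i,4],(c[i]+[190,130]).round(1)) for i in range(1,n) if st[i,4]>5])
E
python3 look.py pics/s3.png
```

```text
[(np.int32(17), array([246.9, 176.1])), (np.int32(37), array([247.8, 185.9]))]
```

View pics/s3.png

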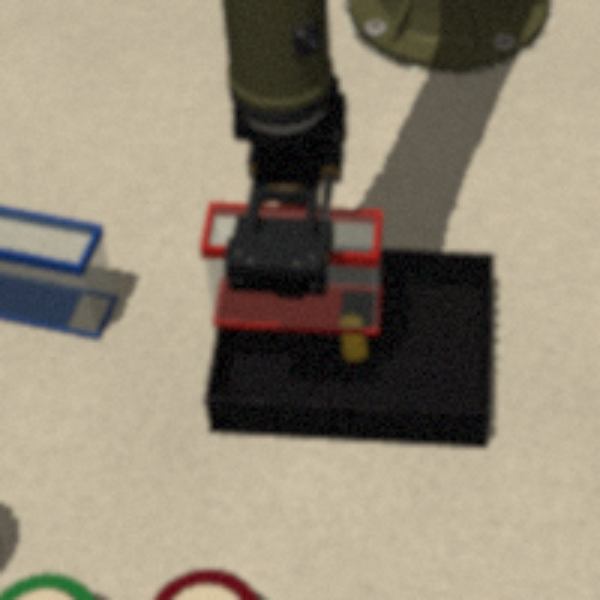

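```bash
python3 -c "
from h import *
print(ray('scene',[[247.6,182]],.016).round(3),rel([.487,.318,.054],1.397-np.pi/2))"
```

```text
[[ 0.492 -0.017  0.016]] (array([0.3799, 0.0146, 0.0635]), np.float64(0.2668))
```

To row units: 0.38 m is 0.76, 0.0146 m is 0.0292, 0.2668 rad is 0.0667.

Request:
inch_along(increments="0,0,-0.03,0,0.4\n0,0,-0.06,0,0.4\n0.03,0.002,-0.06,0.0025,0.4\n0.08,0.004,-0.06,0.0075,0.4\n0.15,0.006,-0.06,0.015,0.4\n0.23,0.008,-0.06,0.0225,0.4\n0.31,0.012,-0.06,0.03,0.4\n0.39,0.016,-0.06,0.0375,0.4\n0.47,0.018,-0.06,0.045,0.4\n0.55,0.022,-0.06,0.0525,0.4\n0.62,0.024,-0.06,0.0588,0.4\n0.68,0.026,-0.04,0.0638,0.4\n0.72,0.028,-0.01,0.0667,0.4\n0.746,0.0292,0.03,0.0667,0.4\n0.76,0.0292,0.07,0.0667,0.4\n0.76,0.0292,0.09,0.0667,0.4\n0.76,0.0292,0.106,0.0667,0.4\n0.76,0.0292,0.116,0.0667,0.4\n0.76,0.0292,0.116,0.0667,0.4\n0.76,0.0292,0.116,0.0667,0.4")

```text
time: 9.75
position: [0.4879, 0.3178, 0.0602]
tool_rot: [2.407, 2.018, 0.002]
ft_force: [-0.2, 1.0, -2.9]
grip_width: 0.572
grip_force: 49.9
```

```bash
python3 -c "
from h import *
im=ctrl.get_image('scene');cv2.imwrite('pics/s4.png',cv2.resize(im[110:260,200:450,::-1],None,fx=3,fy=3))
print(rel([.487,.318,.0521],1.397-np.pi/2))"
```

```text
(array([-0.0001, -0.001 ,  0.0083]), np.float64(-0.0013))
```

View pics/s4.png

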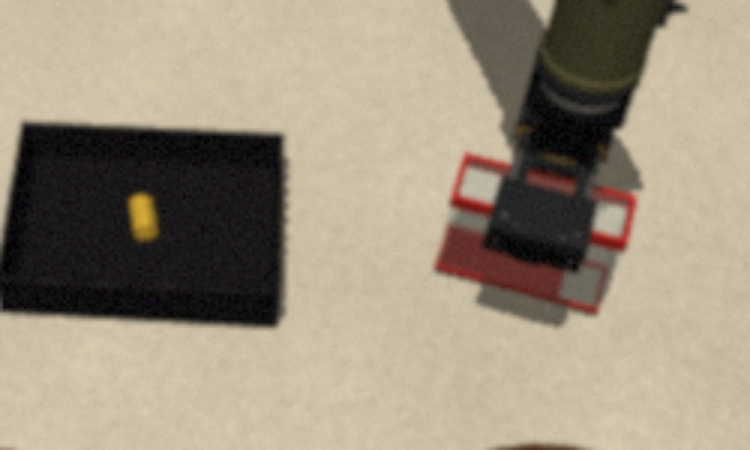

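Token lies in the middle of the tray floor (143,217 in the crop), and the empty box is upright just above the bare counter at its old spot. I'm lowering it gently now.

To row units: 0.0083 m is 0.0166, 0.007 m is 0.014.

Request:
inch_along(increments="0,0,0.006,0,0.4\n0,0,0.01,0,0.4\n0,0,0.014,0,0.4\n0,0,0.0166,0,0.4\n0,0,0.0166,0,0.4\n0,0,0.0166,0,0.4", grip_force=20)

```text
time: 10.4
position: [0.4872, 0.3181, 0.052]
tool_rot: [-2.406, -2.02, -0.0]
ft_force: [-2.5, -1.0, 5.6]
grip_width: 0.576
grip_force: 20.0
```

To row units: -0.18 m is -0.36, -0.15 m is -0.3.

Request:
inch_along(increments="0,0,0,0,0.62\n0,0,0,0,0.7\n0,0,0,0,0.85\n0,0,0,0,1\n0,0,0,0,1\n0,0,0,0,1\n0,0,-0.02,0,1\n0,0,-0.06,0,1\n0,0,-0.12,0,1\n0,0,-0.2,0,1\n0,0,-0.3,0,1\n0,0,-0.36,0,1\n0,0.1,-0.36,0,1\n0,0.2,-0.36,0,1\n0,0.28,-0.36,0,1\n0,0.28,-0.36,0,1\n0,0.28,-0.36,0,1")

```text
time: 12.1
position: [0.6254, 0.2929, 0.2308]
tool_rot: [2.408, 2.018, -0.002]
ft_force: [-0.7, 0.2, 0.8]
grip_width: 1.0
grip_force: 0.0
```

```bash
python3 -c "
from h import *
im=ctrl.get_image('scene');cv2.imwrite('pics/s5.png',cv2.resize(im[90:290,80:450,::-1],None,fx=2.1,fy=2.1))"
```

```text
(no output)
```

View pics/s5.png

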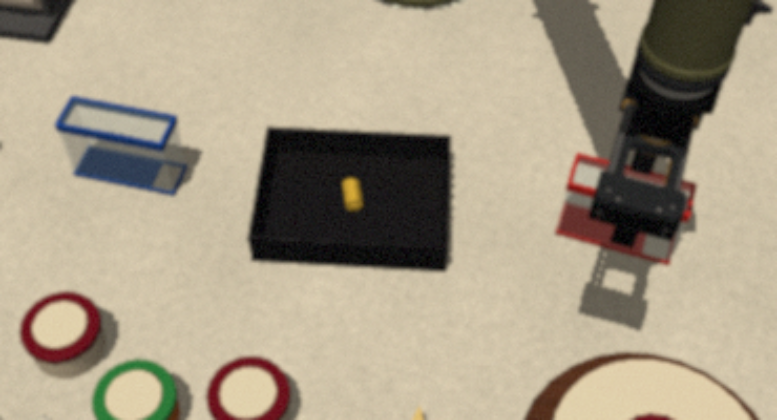

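The red box stands upright at its old spot (about 627,208). The token is in the tray (352,194), the blue box hasn't moved, and the gripper is well above everything.

```bash
python3 -c "
from bench import ctrl
print(ctrl.close_job())"
```

```text
the job is handed in; nothing more can be done
None
```

The job is handed in: the token was shaken out into the black tray, the red-trimmed box is back on the counter slot side down and released, and the blue box was left alone, with about 12 s of the 48 s used.

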